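# Charge the grinding jar and index it one hole towards the drive

### The arm

A 7-joint arm with a two-finger parallel gripper is mounted at the origin on the work surface. World frame = base frame: x ahead of the robot, y to its left, z up, the work surface at z = 0. Lengths are in m, angles in rad, forces in N, time in s.
With the tool pointing down it reaches from about 0.4 to 0.85 m from the base axis. Payload 10.4 kg.
Tool frame: the origin (TCP) lies at the very end of the fingers, on their centre line; the grasp point (between the pads) lies 19 mm behind it; z points along the fingers, y is the line along which they close (so a half turn about z gives the same grasp; the last joint's range is limited). The gripper opens to 85 mm and grips with 20 to 120 N. Pads are 22 mm wide; open, the fingers measure 114 mm over their backs; the gripper's body (76 mm by 85 mm) begins 54 mm behind the grasp point. The pads swing forward as they close: fully open they stand 13 mm farther back than shut.
Start: joints at [-1.178, 0.332, -0.065, 1.46, 0.022, 1.35, -0.088], TCP at [0.252, 0.572, 0.231] pointing down, gripper open.
Joint ranges: [-2.6, 2.6], [-0.5, 2.12], [-1.47, 1.34], [0.16, 2.42], [-1.27, 4.41], [0.06, 2.06], [-2.6, 2.6]. Speed limits (rad/s): [2.22, 2.22, 2.79, 2.79, 3.14, 3.14, 3.14].

### API

Orientations are given as a unit quaternion [x, y, z, w].
In Python, from workcell import manip, vision, order gives the robot as it stands. The module is installed in compiled form; this text tells all that it offers.
- The arm moves only by the tool move_arm, never from a script. Its argument "motion" is a list of rows, each a list of 3 entries, a list of its own where there are three numbers: the shift along the tool's x, y, z scaled (see below), then the turn, a rotation vector about the tool's x, y, z scaled (see below), then the opening, from -1 (shut) to 1 (fully open). In form: [[[dx, dy, dz], [wx, wy, wz], hand], ...]. A call has 1 to 12 rows; each row shifts and turns the commanded pose from where the row before left it, along the tool's axes as they then stand; what a row does not reach is not made up. The controller multiplies each number of a shift by 0.75 m and each number of a turn by pi/4 rad. A row lasts 1/10 s, in which the tool goes at most 50 mm and 8.59 degrees, less where a joint would pass 70% of its speed; a pose out of reach is approached as far as the arm can. A call with a number of a shift or a turn outside -1 to 1 is refused whole. A call with a gripper value outside its range is refused whole. The fingers move at their own pace and stop on an object; "newtons" is the grip in N (left out, the last holds). Time passes only in rows, so rows that do not move let the fingers close. It gives the time, the measured TCP pose, the force, the opening and the grip force at its end, in the units of the state.
- manip.get_obs(): the state, without advancing time (a new reading comes with each control period).
- vision.camera(name): name is "side" or "top" or "wrist"; returns a dict with "pixels" (420x560x3 uint8, red, green, blue), "fx", "fy", "cx", "cy" (pixels), "k1" (the pictures are not rectified: a ray, as slopes to the right and down, at radius r is drawn at 1 + k1 r^2 times it, then the intrinsics apply), "R" (3x3) and "t" (3): a world point X has camera coordinates R X + t. Camera axes: x right, y down, z forward; pixel columns grow to the right and rows downward; lengths in m; the calibration is good to about 2 mm. A picture is of the moment at which its call begins. There is no depth.
- order.hand_in(): hands the job in; it is judged then, once.
The state is a dict: "clock": time; "joint_pos": joint angles; "joint_velocities": joint speeds; "tau": joint torques, N m; "position": TCP position; "ee_rot": TCP orientation; "ft_force": force on the tool from outside, world axes, zero at the start; "torque": the same for the moment, N m; "grip_width": opening from 0.0 (shut) to 1.0 (fully open); "grasp_force": force on a finger pad.
Only numpy, scipy, OpenCV 4.12 (cv2) and the standard library are available. Lean on these libraries where they do the work, as an engineer would, in place of code of your own. Each camera call takes 0.05 s, during which the arm holds its last target. There are 200 camera calls.

### The job

Pour all six grinding balls from the dosing cup into the jar on the sliding section and stand the cup back upright on the bench. Then pull up the section's lock plunger by its knob, slide the section along the rail to the very next hole on the side of the white drive unit, and let the pin drop fully into that hole. Finish still gripping the knob with the pin fully down, do not let go, and leave the bottle and the brown jar where they are.

Things in the scene. Friction and masses are not known exactly. Their poses are not given: they have to be found in the camera images.
- rail: fixed guide rail on the bench: a steel bar 50 mm wide (x), 270 mm long (y), top 50 mm above the bench; origin on the bench under its middle, z up. Its y axis is the sliding direction. Five index holes (14 mm) lie along the top at y = -80, -40, 0, 40, 80 mm, i.e. 40 mm apart.
- drive: fixed white drive unit, a box 80 x 70 mm, 80 mm tall, with a round grey cap (92 mm in all), 185 mm from the rail's middle, off one end of the rail (either end, differs from run to run); origin at the centre of its underside. A plain steel end stop, a thin upright plate 45 mm high, stands off the other end.
- section (a joint): position of the tube section (aluminium sleeve, 60 mm long, with the jar on a bracket) along the rail's +y, in m; starts within 1 mm of 0, its lock pin in the middle hole; travel -0.09 to 0.09; holes at multiples of 0.040. The pin has about 2 mm play in a hole. Sliding friction about 2 N. Locked while the pin is down.
- plunger (a joint): lift of the spring lock plunger on the section, in m: 0 = pin fully down in a hole (bottom stop), up to 0.022. The pin clears the rail when lifted more than 0.012; between holes it rests on the rail at about 0.012. A spring drives it down with about 4.5 N at 0 and 7 N at 0.016.
- knob: centre of the plunger's black pull knob: upright cylinder 28 mm in diameter, from 13 mm below to 15 mm above this point, its top 4 mm a 32 mm flange. With the pin down it is 101 mm above the bench, 39 mm above the section's top and 21 mm above the top of a 21 mm thick barrel. Rides with plunger and section, over the rail's centre line; axes as the rail.
- jar_mouth (a point): centre of the mouth of the steel grinding jar carried by the section: inner diameter 92 mm, outer 100 mm, rim 106 mm above the bench; 88 mm from the knob towards the rail's -x. Axes as the rail.
- jar_floor (a point): centre of the jar's inner floor, 74 mm under its mouth.
- cup: loose aluminium dosing cup, about 0.16 kg empty, conical: underside 48 mm, rim 112 mm in diameter at 40 mm height, 3 mm wall flaring 39 degrees, floor 5 mm thick; origin at the centre of its underside. Grey upright blade handle on its +x side. It holds the balls, which roll out over the rim on the side away from the handle once it is tipped 60 to 70 degrees that way.
- cup_handle (a point): grip point on the cup's upright blade handle: the blade is 10 mm thick (cup's y), 30 mm wide (cup's x), and reaches from 47 mm below to 23 mm above this point; the point is at x = 68, z = 85 mm in the cup's frame. Axes as the cup.
- ball0_center (a point): centre of one of the six white ceramic grinding balls, 18 mm diameter, 18 g, loose, in the cup at the start (all alike).
- ball1_center (a point): centre of one of the six white ceramic grinding balls, 18 mm diameter, 18 g, loose, in the cup at the start (all alike).
- ball2_center (a point): centre of one of the six white ceramic grinding balls, 18 mm diameter, 18 g, loose, in the cup at the start (all alike).
- ball3_center (a point): centre of one of the six white ceramic grinding balls, 18 mm diameter, 18 g, loose, in the cup at the start (all alike).
- ball4_center (a point): centre of one of the six white ceramic grinding balls, 18 mm diameter, 18 g, loose, in the cup at the start (all alike).
- ball5_center (a point): centre of one of the six white ceramic grinding balls, 18 mm diameter, 18 g, loose, in the cup at the start (all alike).
- bottle: bystander: clear glass bottle with a blue cap, 64 mm diameter, 130 mm tall, loose; origin at the centre of its underside. Leave alone.
- amberjar: bystander: squat brown jar with a white cap, 60 mm diameter, 90 mm tall, loose; origin at the centre of its underside. Leave alone.
Not all that is in view belongs to the job. Leave any blue look-alike of the cup alone.

How it is judged:
By the outcome, as a careful person would: the job done as asked, in the order asked, and still so for the second after the job is handed in, while the arm keeps its last pose, push and grip.
It also fails if it takes over 67 s, if anything falls off the work surface, if the arm or the gripper's body presses on something with over 40 N, if the wrist force passes 120 N, or if a joint passes its speed limit or range.

## Working session

There is one attempt and no reset: what is moved stays moved. The work goes in short steps, Python scripts to look and compute and a tool call to move; the robot and the scene stay as the last step left them, time stands still between calls to the robot, and variables do not carry over. Pictures are saved under pics/ and viewed, at most 10 in all, crops included, and the job is handed in when it is done.

Besides the shell and the picture viewer there is one more tool, called after ">>>" in YAML: its name, and indented under it one key for each argument. move_arm: Moves the arm, as the interface text tells. Its arguments: {"type":"object","properties":{"motion":{"type":"array"},"newtons":{"type":"number"}},"required":["motion"]}

```bash
mkdir -p pics; cat > h.py <<'E'
import numpy as np, cv2
from scipy.spatial.transform import Rotation as Ro
from workcell import manip, vision, order
def K(c): return np.array([[c["fx"],0,c["cx"]],[0,c["fy"],c["cy"]],[0,0,1.]])
def D(c): return np.array([c["k1"],0,0,0.])
def ray(c,uv):
    p=np.append(cv2.undistortPoints(np.array([[uv]],float),K(c),D(c)).ravel(),1)
    R=np.array(c["R"]); return -R.T@np.array(c["t"]), R.T@p
def onz(c,uv,z):
    o,d=ray(c,uv); return o+d*(z-o[2])/d[2]
def proj(c,X):
    return cv2.projectPoints(np.atleast_2d(X).astype(float),cv2.Rodrigues(np.array(c["R"]))[0],np.array(c["t"],float),K(c),D(c))[0].reshape(-1,2)
def tri(c1,u1,c2,u2):
    o1,d1=ray(c1,u1);o2,d2=ray(c2,u2)
    s=np.linalg.lstsq(np.c_[d1,-d2],o2-o1,rcond=None)[0]
    a,b=o1+s[0]*d1,o2+s[1]*d2; return (a+b)/2,np.linalg.norm(a-b)
def snap(n,f=None):
    c=vision.camera(n)
    if f: cv2.imwrite("pics/"+f,cv2.cvtColor(c["pixels"],cv2.COLOR_RGB2BGR))
    return c
E
python3 - <<'E'
from h import *
import pickle
o=manip.get_obs(); print(o)
C={n:snap(n,n+"0.png") for n in("top","side","wrist")}
pickle.dump(C,open("c0.pkl","wb"))
for n,c in C.items(): print(n,c["fx"],c["k1"],-np.array(c["R"]).T@c["t"],np.array(c["R"])[2])
E
```

```text
{'clock': 0.0, 'joint_pos': array([-1.17758567,  0.33287568, -0.06468046,  1.46095192,  0.02156362,
        1.34989053, -0.08845567]), 'joint_velocities': array([-0.00062586, -0.00246218,  0.00029091,  0.00127544,  0.00113047,
       -0.00038082, -0.0013648 ]), 'tau': array([-1.14760805e-04, -6.25455165e+01,  4.90228983e-02, -3.91595650e+01,
        1.62066141e-02,  9.88587068e-03, -1.46093271e-05]), 'position': array([0.25230911, 0.57139512, 0.23050843]), 'ee_rot': array([ 2.06391624e-01,  9.78469205e-01, -7.04156326e-04, -1.29425980e-04]), 'ft_force': array([-0.29669314, -0.69077886,  0.11912867]), 'torque': array([-0.02264048, -0.02309371,  0.02097589]), 'grasp_force': 0.0, 'grip_width': 0.998396522066858}
top 437.8068695228925 -0.07188603356804173 [ 0.31686669 -0.08047878  1.1695153 ] [ 9.70249762e-02  5.36212347e-04 -9.95281803e-01]
side 446.54424650901166 -0.019265275010510376 [-0.07898282 -0.8147325   0.78978944] [ 0.46583404  0.65039999 -0.59998208]
wrist 345.80473842853075 -0.05156462563805463 [0.17983032 0.60413037 0.37239839] [ 0.28789503 -0.12911237 -0.94891857]
```

View pics/top0.png

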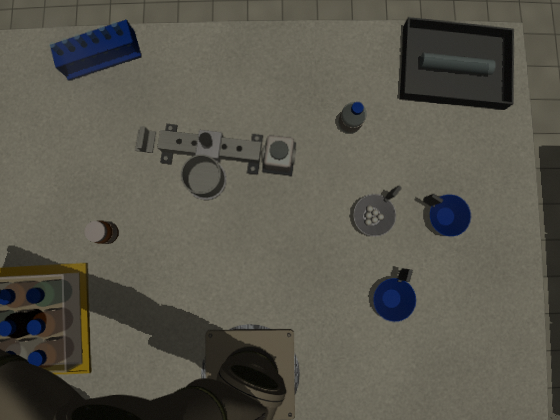

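View pics/side0.png

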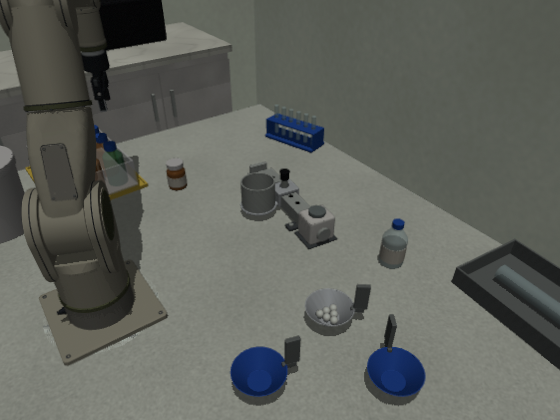

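The top picture shows the candidate cups: grey with balls (374,215), blue (448,215) and blue (394,300). Only the grey one holds white balls, so that is the cup, with its handle at (393,192). The drive unit at (279,152) is to the right of the section (208,145), and the jar is at (203,177). I'll confirm with one enlarged crop.

```bash
python3 - <<'E'
from h import *
import pickle
C=pickle.load(open("c0.pkl","rb"))
def cr(n,x,y,w,h,s): 
    p=C[n]["pixels"][y:y+h,x:x+w,::-1]; return cv2.resize(cv2.convertScaleAbs(p,alpha=1.8),(w*s,h*s),interpolation=cv2.INTER_CUBIC)
a=np.hstack([cr("top",130,110,100,75,4),cr("top",340,165,100,75,4)])
b=np.hstack([cr("side",235,150,100,75,4),cr("side",290,270,100,75,4)])
cv2.imwrite("pics/crop1.png",np.vstack([a,b]))
E
```

```text
(no output)
```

View pics/crop1.png

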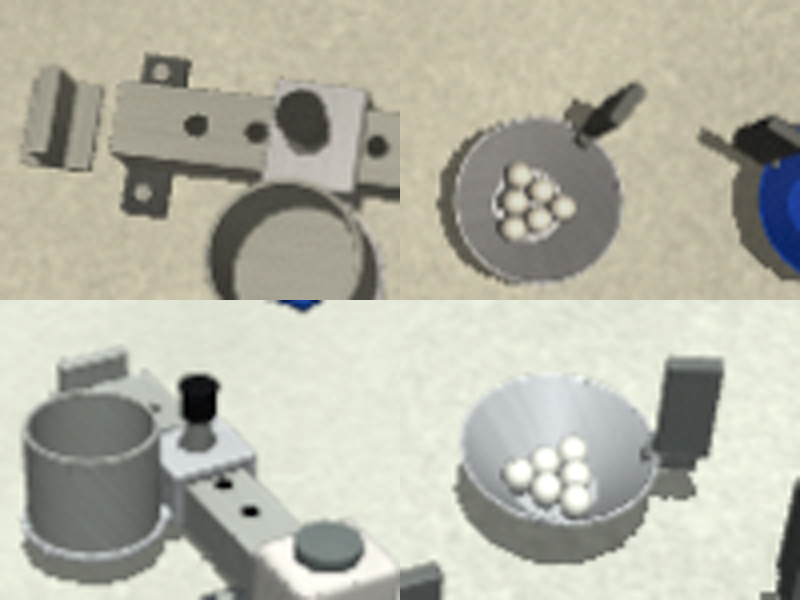

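The crop confirms it: the grey cup with six white balls at top (374,215), its blade's top at (395,190) in top and (363,285) in side. The knob is at (204,138) in top and (285,171) in side.

```bash
python3 - <<'E'
from h import *
import pickle
C=pickle.load(open("c0.pkl","rb")); T,S=C["top"],C["side"]
np.set_printoptions(precision=4,suppress=True)
print("knobtop",tri(T,(204,138.2),S,(284.8,170.8)), onz(T,(204,138.2),.116),onz(S,(284.8,170.8),.116))
print("jar",onz(S,(258.1,181.5),.106))
for h in [(196.2/1,141.2)]: pass
# holes: top crop (196,125),(257,132),(377,146) z .05
H=[onz(T,(130+x/4,110+y/4),.05) for x,y in((196,125),(257,132),(377,146))]; print("holes",H)
print("side holes",[onz(S,(235+x/4,150+y/4),.05) for x,y in((224,184),(250,212))])
print("cap",onz(T,(279,150),.092))
# cup rim silhouette
hsv=cv2.cvtColor(T["pixels"],cv2.COLOR_RGB2HSV)
g=T["pixels"].astype(int)
m=((g.max(2)-g.min(2))<12).astype(np.uint8); m[:165]=0;m[250:]=0;m[:,:345]=0;m[:,420:]=0
m=cv2.morphologyEx(m,cv2.MORPH_OPEN,np.ones((7,7)))
c=max(cv2.findContours(m,0,1)[0],key=cv2.contourArea); print(cv2.minEnclosingCircle(c))
print("cup",onz(T,(374.4,215),.04),onz(S,(290+(462+658-800)/8,270+(374+520-600)/8),.04))
print("blade top",tri(T,(395.5,190.5),S,(363.5,285.3)),onz(T,(395.5,190.5),.108),onz(S,(363.5,285.3),.108))
print("bottle",onz(T,(357,108),.13),"amber",onz(T,(95,231),.09))
print("blue",onz(T,(449,215),.04),onz(T,(395,299),.04))
print(Ro.from_quat(manip.get_obs()["ee_rot"]).as_matrix())
E
```

```text
knobtop (array([0.599 , 0.1031, 0.1117]), np.float64(0.0012198517579418858)) [0.5973 0.1026 0.116 ] [0.5953 0.0971 0.116 ]
jar [0.5074 0.1067 0.106 ]
holes [array([0.6077, 0.18  , 0.05  ]), array([0.6024, 0.1397, 0.05  ]), array([0.5918, 0.0608, 0.05  ])]
side holes [array([0.5904, 0.0583, 0.05  ]), array([0.584 , 0.0183, 0.05  ])]
cap [ 0.5707 -0.0821  0.092 ]
((373.0, 211.0), 25.495197296142578)
cup [ 0.4085 -0.3279  0.04  ] [ 0.4066 -0.3322  0.04  ]
blade top (array([ 0.4635, -0.3686,  0.1035]), np.float64(0.00034459570612993345)) [ 0.4627 -0.3672  0.108 ] [ 0.4601 -0.3715  0.108 ]
bottle [ 0.6651 -0.2748  0.13  ] amber [0.3723 0.3802 0.09  ]
blue [ 0.406  -0.5249  0.04  ] [ 0.192  -0.3747  0.04  ]
[[-0.9148  0.4039 -0.0004]
 [ 0.4039  0.9148 -0.001 ]
 [-0.0001 -0.0011 -1.    ]]
```

```bash
cat >> h.py <<'E'
import json
def down(yang,tip=0):   # tool down, tool y at world angle yang (deg), then tipped about tool y
    a=np.deg2rad(yang); y=np.array([np.cos(a),np.sin(a),0]); z=np.array([0,0,-1.]); x=np.cross(y,z)
    return Ro.from_matrix(np.c_[x,y,z])*Ro.from_euler("y",tip,degrees=True)
def obs():
    o=manip.get_obs(); return o,np.array(o["position"]),Ro.from_quat(o["ee_rot"])
def plan(wp,hand):      # wp: list of (pos, Ro); prints rounded rows from the measured pose
    o,p,r=obs(); rows=[]
    for q,s in wp:
        d=np.round(r.inv().apply(np.array(q)-p)/.75,3); w=np.round((r.inv()*s).as_rotvec()/(np.pi/4),3)
        p=p+r.apply(d*.75); r=r*Ro.from_rotvec(w*np.pi/4); rows.append([d.tolist(),w.tolist(),hand])
    print("max step",max(np.linalg.norm(x[0])*.75 for x in rows),"deg",max(np.linalg.norm(x[1])*45 for x in rows))
    for i in range(0,len(rows),12): print(json.dumps(rows[i:i+12]))
def lin(q,s,n,p=None,r=None):
    from scipy.spatial.transform import Slerp
    if p is None: _,p,r=obs()
    S=Slerp([0,1],Ro.concatenate([r,s])); return [(p+(np.array(q)-p)*k/n,S(k/n)) for k in range(1,n+1)]
E
python3 - <<'E'
from h import *
o,p,r=obs()
n=24;a0,a1=np.arctan2(p[1],p[0]),np.arctan2(-.37,.462);r0,r1=np.hypot(*p[:2]),np.hypot(.37,.462)
wp=[]
for k in range(1,n+1):
    f=k/n;a=a0+(a1-a0)*f;R=r0+(r1-r0)*f
    wp.append(([R*np.cos(a),R*np.sin(a),.231],down(66.2+(53.3-66.2)*f)))
plan(wp,1)
E
```

```text
max step 0.04772970773009197 deg 0.54
[[[-0.063, -0.004, -0.0], [-0.001, 0.0, 0.011], 1], [[-0.063, -0.009, -0.0], [-0.0, 0.0, 0.012], 1], [[-0.062, -0.012, -0.0], [-0.0, 0.0, 0.012], 1], [[-0.061, -0.017, -0.0], [-0.0, 0.0, 0.012], 1], [[-0.059, -0.021, -0.0], [-0.0, 0.0, 0.012], 1], [[-0.058, -0.024, -0.0], [-0.0, 0.0, 0.012], 1], [[-0.056, -0.029, -0.0], [-0.0, 0.0, 0.012], 1], [[-0.054, -0.032, -0.0], [-0.0, 0.0, 0.012], 1], [[-0.051, -0.035, -0.0], [-0.0, 0.0, 0.012], 1], [[-0.049, -0.039, -0.0], [-0.0, 0.0, 0.012], 1], [[-0.046, -0.041, -0.0], [-0.0, 0.0, 0.012], 1], [[-0.043, -0.045, -0.0], [-0.0, 0.0, 0.012], 1]]
[[[-0.039, -0.047, -0.0], [-0.0, 0.0, 0.012], 1], [[-0.037, -0.05, -0.0], [-0.0, 0.0, 0.012], 1], [[-0.033, -0.052, -0.0], [-0.0, 0.0, 0.012], 1], [[-0.029, -0.054, -0.0], [-0.0, 0.0, 0.012], 1], [[-0.026, -0.055, -0.0], [-0.0, 0.0, 0.012], 1], [[-0.022, -0.057, -0.0], [-0.0, 0.0, 0.011], 1], [[-0.018, -0.058, -0.0], [-0.0, 0.0, 0.012], 1], [[-0.014, -0.06, -0.0], [-0.0, 0.0, 0.012], 1], [[-0.01, -0.06, -0.0], [-0.0, 0.0, 0.012], 1], [[-0.006, -0.06, -0.0], [-0.0, 0.0, 0.012], 1], [[-0.001, -0.06, -0.0], [-0.0, 0.0, 0.012], 1], [[0.002, -0.06, -0.0], [-0.0, 0.0, 0.012], 1]]
```

>>> move_arm:
  motion:
    - [[-0.063, -0.004, 0], [0, 0, 0.012], 1]
    - [[-0.063, -0.009, 0], [0, 0, 0.012], 1]
    - [[-0.062, -0.012, 0], [0, 0, 0.012], 1]
    - [[-0.061, -0.017, 0], [0, 0, 0.012], 1]
    - [[-0.059, -0.021, 0], [0, 0, 0.012], 1]
    - [[-0.058, -0.024, 0], [0, 0, 0.012], 1]
    - [[-0.056, -0.029, 0], [0, 0, 0.012], 1]
    - [[-0.054, -0.032, 0], [0, 0, 0.012], 1]
    - [[-0.051, -0.035, 0], [0, 0, 0.012], 1]
    - [[-0.049, -0.039, 0], [0, 0, 0.012], 1]
    - [[-0.046, -0.041, 0], [0, 0, 0.012], 1]
    - [[-0.043, -0.045, 0], [0, 0, 0.012], 1]

```text
clock: 1.35
position: [0.5913, 0.1425, 0.231]
ee_rot: [0.261, 0.965, -0.0, -0.0]
ft_force: [0.9, -0.3, 0.3]
grip_width: 1.002
grasp_force: 0.0
```

>>> move_arm:
  motion:
    - [[-0.039, -0.047, 0], [0, 0, 0.012], 1]
    - [[-0.037, -0.05, 0], [0, 0, 0.012], 1]
    - [[-0.033, -0.052, 0], [0, 0, 0.012], 1]
    - [[-0.029, -0.054, 0], [0, 0, 0.012], 1]
    - [[-0.026, -0.055, 0], [0, 0, 0.012], 1]
    - [[-0.022, -0.057, 0], [0, 0, 0.012], 1]
    - [[-0.018, -0.058, 0], [0, 0, 0.012], 1]
    - [[-0.014, -0.06, 0], [0, 0, 0.012], 1]
    - [[-0.01, -0.06, 0], [0, 0, 0.012], 1]
    - [[-0.006, -0.06, 0], [0, 0, 0.012], 1]
    - [[-0.001, -0.06, 0], [0, 0, 0.012], 1]
    - [[0.002, -0.06, 0], [0, 0, 0.012], 1]

```text
clock: 2.55
position: [0.4601, -0.3707, 0.231]
ee_rot: [0.316, 0.949, 0.0, -0.0]
ft_force: [0.7, -0.8, -0.4]
grip_width: 0.999
grasp_force: 0.0
```

```bash
python3 - <<'E'
from h import *
o,p,r=obs(); print(o["clock"],p,r.as_matrix().round(3),np.round(o["joint_pos"],2))
c=snap("wrist","w1.png")
u=np.array([.8,-.6]);cup=np.array([.4078,-.329])
print(proj(c,[[*(cup+.068*u),.108],[*(cup+.053*u),.108],[*(cup+.083*u),.108],[*cup,.04]]).round(1))
E
```

```text
2.55 [ 0.46005285 -0.37072489  0.23104525] [[-0.801  0.599 -0.   ]
 [ 0.599  0.801  0.   ]
 [ 0.    -0.    -1.   ]] [ 0.16  0.27  0.54  1.58 -0.14  1.33  1.64]
[[276.3 197.2]
 [276.3 178.9]
 [276.2 214.8]
 [276.2 105.8]]
```

View pics/w1.png

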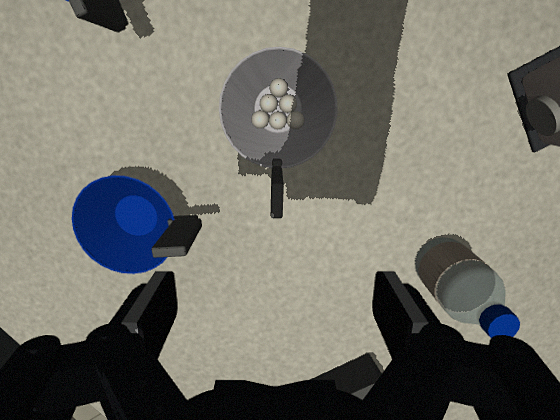

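The wrist view shows the blade edge-on at (277,190), on the finger centre line. The bottle (at 465,290) and the blue cup (at 140,220) are clear of the fingers. I'll go down and grip.

>>> move_arm:
  motion:
    - [[-0.003, 0, 0.045], [0, 0, 0], 1]
    - [[0, 0, 0.06], [0, 0, 0], 1]
    - [[0, 0, 0.06], [0, 0, 0], 1]
    - [[0, 0, 0.04], [0, 0, 0], 1]
    - [[0, 0, 0.017], [0, 0, 0], 1]
    - [[0, 0, 0], [0, 0, 0], -1]
    - [[0, 0, 0], [0, 0, 0], -1]
    - [[0, 0, 0], [0, 0, 0], -1]
    - [[0, 0, 0], [0, 0, 0], -1]
    - [[0, 0, 0], [0, 0, 0], -1]
    - [[0, 0, 0], [0, 0, 0], -1]
    - [[0, 0, 0], [0, 0, 0], -1]
  newtons: 100

```text
clock: 3.8
position: [0.4637, -0.3708, 0.0656]
ee_rot: [0.315, 0.949, 0.0, 0.001]
ft_force: [0.4, 1.8, 5.4]
grip_width: 0.107
grasp_force: 97.4
```

```bash
python3 - <<'E'
from h import *
o,p,r=obs()
r=down(53.3); a=p+[0,0,.2]
f=[.05,.15,.3,.45,.6,.75,.88,1]
wp=[(p+[0,0,.2*k],r) for k in f]
b=np.array([.603,-.0015,a[2]])
for k in range(1,17):
    t=k/16;s=t*t*(3-2*t);wp.append((a+(b-a)*s,down(53.3+(40-53.3)*s)))
plan(wp,-1)
E
```

```text
max step 0.03704726710568541 deg 1.26
[[[-0.0, 0.0, -0.013], [0.001, 0.002, -0.002], -1], [[-0.0, 0.0, -0.027], [-0.0, -0.0, 0.0], -1], [[0.0, 0.0, -0.04], [-0.0, -0.0, 0.0], -1], [[0.0, -0.0, -0.04], [-0.0, -0.0, 0.0], -1], [[0.0, -0.0, -0.04], [-0.0, -0.0, 0.0], -1], [[0.0, -0.0, -0.04], [-0.0, -0.0, 0.0], -1], [[0.0, -0.0, -0.035], [-0.0, -0.0, 0.0], -1], [[0.0, -0.0, -0.032], [-0.0, -0.0, 0.0], -1], [[0.002, 0.006, 0.0], [-0.0, -0.0, 0.004], -1], [[0.004, 0.016, 0.0], [-0.0, -0.0, 0.009], -1], [[0.008, 0.025, 0.0], [-0.0, -0.0, 0.014], -1], [[0.01, 0.032, 0.0], [-0.0, -0.0, 0.019], -1]]
[[[0.012, 0.038, 0.0], [-0.0, -0.0, 0.023], -1], [[0.015, 0.042, 0.0], [-0.0, -0.0, 0.025], -1], [[0.016, 0.044, 0.0], [-0.0, -0.0, 0.026], -1], [[0.018, 0.046, 0.0], [-0.0, -0.0, 0.028], -1], [[0.019, 0.045, 0.0], [-0.0, -0.0, 0.028], -1], [[0.019, 0.044, 0.0], [-0.0, -0.0, 0.026], -1], [[0.019, 0.04, 0.0], [-0.0, -0.0, 0.025], -1], [[0.018, 0.036, 0.0], [-0.0, -0.0, 0.023], -1], [[0.015, 0.03, 0.0], [-0.0, -0.0, 0.019], -1], [[0.012, 0.022, 0.0], [-0.0, -0.0, 0.014], -1], [[0.008, 0.015, 0.0], [-0.0, -0.0, 0.009], -1], [[0.003, 0.005, 0.0], [-0.0, -0.0, 0.004], -1]]
```

>>> move_arm:
  motion:
    - [[0, 0, -0.013], [0, 0, 0], -1]
    - [[0, 0, -0.027], [0, 0, 0], -1]
    - [[0, 0, -0.04], [0, 0, 0], -1]
    - [[0, 0, -0.04], [0, 0, 0], -1]
    - [[0, 0, -0.04], [0, 0, 0], -1]
    - [[0, 0, -0.04], [0, 0, 0], -1]
    - [[0, 0, -0.035], [0, 0, 0], -1]
    - [[0, 0, -0.032], [0, 0, 0], -1]
    - [[0.002, 0.006, 0], [0, 0, 0.004], -1]
    - [[0.004, 0.016, 0], [0, 0, 0.009], -1]
    - [[0.008, 0.025, 0], [0, 0, 0.014], -1]
    - [[0.01, 0.032, 0], [0, 0, 0.019], -1]

```text
clock: 5.0
position: [0.484, -0.3126, 0.264]
ee_rot: [0.334, 0.943, -0.0, -0.001]
ft_force: [0.0, -0.6, -2.1]
grip_width: 0.11
grasp_force: 97.5
```

>>> move_arm:
  motion:
    - [[0.012, 0.038, 0], [0, 0, 0.023], -1]
    - [[0.015, 0.042, 0], [0, 0, 0.025], -1]
    - [[0.016, 0.044, 0], [0, 0, 0.026], -1]
    - [[0.018, 0.046, 0], [0, 0, 0.028], -1]
    - [[0.019, 0.045, 0], [0, 0, 0.028], -1]
    - [[0.019, 0.044, 0], [0, 0, 0.026], -1]
    - [[0.019, 0.04, 0], [0, 0, 0.025], -1]
    - [[0.018, 0.036, 0], [0, 0, 0.023], -1]
    - [[0.015, 0.03, 0], [0, 0, 0.019], -1]
    - [[0.012, 0.022, 0], [0, 0, 0.014], -1]
    - [[0.008, 0.015, 0], [0, 0, 0.009], -1]
    - [[0.003, 0.005, 0], [0, 0, 0.004], -1]

```text
clock: 6.2
position: [0.6028, -0.0005, 0.2641]
ee_rot: [0.423, 0.906, -0.0, -0.001]
ft_force: [-0.7, -0.4, -2.6]
grip_width: 0.103
grasp_force: 97.5
```

```bash
python3 - <<'E'
from h import *
o,p,r=obs(); print(o["clock"],p,np.round(o["joint_pos"],2),o["grasp_force"])
a=snap("top","t2.png")["pixels"][100:240,130:350]; b=snap("side","s2.png")["pixels"][110:280,210:430]; w=snap("wrist")["pixels"]
im=np.vstack([cv2.resize(a,None,fx=2,fy=2),cv2.resize(b,None,fx=1.8,fy=1.8)[:310,:440] if 0 else cv2.resize(b,(440,320))])[:,:,::-1]
w=cv2.resize(w,(360,270))[:,:,::-1]
im=np.hstack([im,np.vstack([w,np.zeros((330,360,3),np.uint8)])])
cv2.imwrite("pics/m2.png",cv2.convertScaleAbs(im,alpha=1.6))
U=lambda yaw:np.array([-np.sin(0),0])
u=np.array([.643,-.766,0]); lip0=np.array([.522,.095,.135])
def tcp(lip,th):
    t=np.deg2rad(th); return lip+u*(.126*np.cos(t)-.0256*np.sin(t))+np.array([0,0,.126*np.sin(t)+.0256*np.cos(t)])
wp=[]
for k in range(1,13):
    t=k/12; s=t*t*(3-2*t); wp.append((tcp(lip0+[0,0,.105*(1-s)],40*s),down(40,-40*s)))
plan(wp,-1)
E
```

```text
6.2 [ 6.02794799e-01 -4.85110832e-04  2.64089936e-01] [-0.34  0.27  0.33  1.49 -0.09  1.4   0.69] 97.45586156845093
max step 0.007537406715840668 deg 4.95
[[[0.002, 0.002, -0.001], [-0.001, -0.017, -0.003], -1], [[0.001, -0.0, 0.002], [0.0, -0.049, -0.0], -1], [[0.003, -0.0, 0.002], [0.0, -0.073, -0.0], -1], [[0.004, -0.0, 0.002], [0.0, -0.091, -0.0], -1], [[0.007, -0.0, 0.002], [-0.0, -0.104, -0.0], -1], [[0.008, -0.0, 0.003], [-0.0, -0.11, -0.0], -1], [[0.009, -0.0, 0.002], [-0.0, -0.11, -0.0], -1], [[0.01, -0.0, 0.001], [-0.0, -0.104, -0.0], -1], [[0.01, -0.0, 0.0], [-0.0, -0.092, -0.0], -1], [[0.009, -0.0, 0.0], [-0.0, -0.073, -0.0], -1], [[0.006, -0.0, 0.0], [-0.0, -0.048, -0.0], -1], [[0.002, -0.0, -0.0], [-0.0, -0.018, -0.0], -1]]
```

View pics/m2.png

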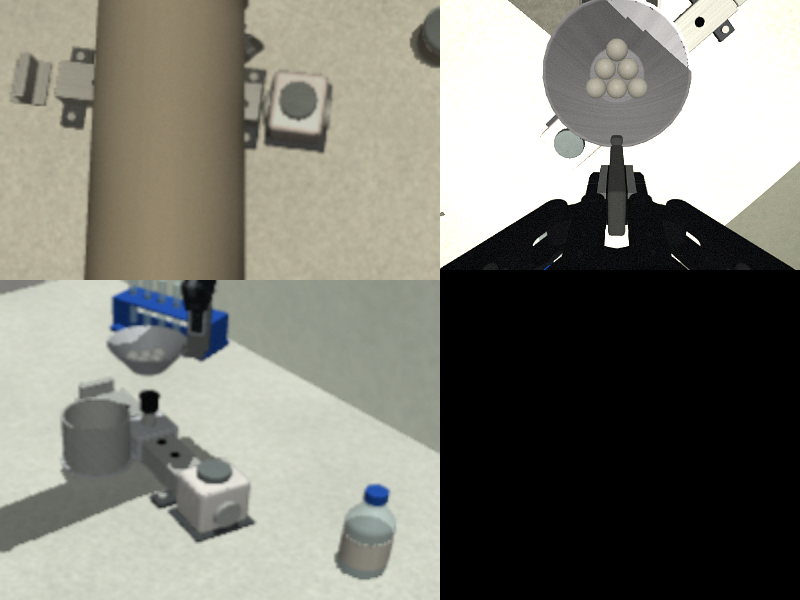

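The picture shows the cup held level above the section (side view ~ (145,350) in the montage), with all six balls still in it. Next I'll tip it partway.

>>> move_arm:
  motion:
    - [[0.002, 0.002, -0.001], [0, -0.017, 0], -1]
    - [[0.001, 0, 0.002], [0, -0.049, 0], -1]
    - [[0.003, 0, 0.002], [0, -0.073, 0], -1]
    - [[0.004, 0, 0.002], [0, -0.091, 0], -1]
    - [[0.007, 0, 0.002], [0, -0.104, 0], -1]
    - [[0.008, 0, 0.003], [0, -0.11, 0], -1]
    - [[0.009, 0, 0.002], [0, -0.11, 0], -1]
    - [[0.01, 0, 0.001], [0, -0.104, 0], -1]
    - [[0.01, 0, 0], [0, -0.092, 0], -1]
    - [[0.009, 0, 0], [0, -0.073, 0], -1]
    - [[0.006, 0, 0], [0, -0.048, 0], -1]
    - [[0.002, 0, 0], [0, -0.018, 0], -1]

```text
clock: 7.55
position: [0.5735, 0.0352, 0.2355]
ee_rot: [0.397, 0.851, -0.145, 0.31]
ft_force: [0.2, 0.4, -1.9]
grip_width: 0.107
grasp_force: 97.6
```

```bash
python3 - <<'E'
from h import *
o,p,r=obs(); print(o["clock"],p,np.round(o["joint_pos"],2),o["grasp_force"])
R=r.as_matrix(); print(R.round(3))
c=snap("side","s3.png"); w=snap("wrist","w3.png")
im=np.hstack([cv2.resize(c["pixels"][110:230,220:380],(480,360)),cv2.resize(w["pixels"],(320,240)).copy() if 0 else cv2.resize(w["pixels"][:,:],(320,360))])[:,:,::-1]
cv2.imwrite("pics/m3.png",cv2.convertScaleAbs(im,alpha=1.6))
u=np.array([.643,-.766,0]); lip0=np.array([.522,.095,.135])
def tcp(lip,th):
    t=np.deg2rad(th); return lip+u*(.126*np.cos(t)-.0256*np.sin(t))+np.array([0,0,.126*np.sin(t)+.0256*np.cos(t)])
print("lip", p-(tcp(lip0,40)-lip0))
wp=[]
for k in range(1,25):
    th=40+40*k/24; wp.append((tcp(lip0,th),down(40,-th)))
plan(wp,-1)
E
```

```text
7.55 [0.57349994 0.03518023 0.23546679] [-0.71  0.06  0.18  1.95  0.76  1.13 -0.17] 97.57632851600647
[[-0.492  0.766  0.413]
 [ 0.587  0.642 -0.493]
 [-0.643 -0.    -0.766]]
lip [0.52201735 0.09651096 0.13486482]
max step 0.004038873605350878 deg 1.711183800764839
[[[0.001, -0.001, -0.004], [-0.001, -0.038, -0.001], -1], [[0.001, -0.0, -0.005], [-0.0, -0.037, -0.0], -1], [[0.001, -0.0, -0.005], [-0.0, -0.037, -0.0], -1], [[0.001, -0.0, -0.005], [-0.0, -0.037, -0.0], -1], [[0.001, -0.0, -0.005], [-0.0, -0.037, -0.0], -1], [[0.001, -0.0, -0.005], [-0.0, -0.037, -0.0], -1], [[0.001, -0.0, -0.004], [-0.0, -0.037, -0.0], -1], [[0.001, -0.0, -0.005], [-0.0, -0.037, -0.0], -1], [[0.001, -0.0, -0.005], [-0.0, -0.037, -0.0], -1], [[0.001, -0.0, -0.005], [-0.0, -0.037, -0.0], -1], [[0.001, -0.0, -0.005], [-0.0, -0.037, -0.0], -1], [[0.002, -0.0, -0.005], [-0.0, -0.037, -0.0], -1]]
[[[0.001, -0.0, -0.005], [-0.0, -0.037, -0.0], -1], [[0.001, -0.0, -0.005], [-0.001, -0.037, -0.0], -1], [[0.001, -0.0, -0.004], [0.0, -0.037, -0.0], -1], [[0.001, -0.0, -0.005], [0.0, -0.037, -0.0], -1], [[0.001, -0.0, -0.005], [0.0, -0.037, -0.0], -1], [[0.001, -0.0, -0.005], [0.0, -0.037, -0.0], -1], [[0.001, -0.0, -0.005], [0.0, -0.037, -0.0], -1], [[0.001, -0.0, -0.005], [0.0, -0.037, -0.0], -1], [[0.001, -0.0, -0.005], [0.0, -0.037, -0.0], -1], [[0.001, -0.0, -0.004], [0.0, -0.037, -0.0], -1], [[0.001, -0.0, -0.005], [0.0, -0.037, -0.0], -1], [[0.001, -0.0, -0.005], [0.0, -0.037, -0.0], -1]]
```

View pics/m3.png

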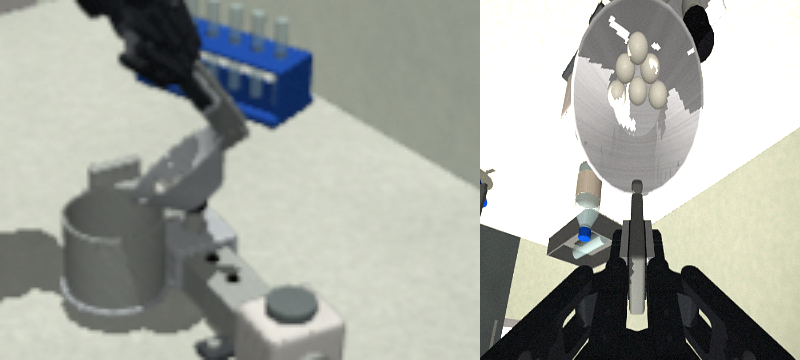

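The cup is tipped 40° with its lip above the jar mouth (side crop (137,200), jar mouth centre (115,222)), and all six balls are still inside. I'll continue the pour.

>>> move_arm:
  motion:
    - [[0.001, -0.001, -0.004], [0, -0.037, 0], -1]
    - [[0.001, 0, -0.005], [0, -0.037, 0], -1]
    - [[0.001, 0, -0.005], [0, -0.037, 0], -1]
    - [[0.001, 0, -0.005], [0, -0.037, 0], -1]
    - [[0.001, 0, -0.005], [0, -0.037, 0], -1]
    - [[0.001, 0, -0.005], [0, -0.037, 0], -1]
    - [[0.001, 0, -0.005], [0, -0.037, 0], -1]
    - [[0.001, 0, -0.005], [0, -0.037, 0], -1]
    - [[0.001, 0, -0.005], [0, -0.037, 0], -1]
    - [[0.001, 0, -0.005], [0, -0.037, 0], -1]
    - [[0.001, 0, -0.005], [0, -0.037, 0], -1]
    - [[0.001, 0, -0.005], [0, -0.037, 0], -1]

```text
clock: 8.85
position: [0.5485, 0.0643, 0.2583]
ee_rot: [0.367, 0.784, -0.212, 0.453]
ft_force: [0.3, 0.6, -2.8]
grip_width: 0.102
grasp_force: 97.6
```

```bash
cat > st.py <<'E'
from h import *
o,p,r=obs(); print(o["clock"],p.round(4),np.round(o["joint_pos"],2),o["grasp_force"],o["ft_force"])
u=np.array([.643,-.766,0]); z=r.as_matrix()[:,2]
th=np.arctan2(z@u,-z[2]); print("tip",np.rad2deg(th),"lip",p-u*(.126*np.cos(th)-.0256*np.sin(th))-np.array([0,0,.126*np.sin(th)+.0256*np.cos(th)]))
E
python3 st.py
```

```text
8.85 [0.5485 0.0643 0.2583] [-0.86  0.12  0.08  2.05  1.08  1.34 -0.56] 97.59150981903076 [ 0.31466696  0.58613628 -2.76005695]
tip 60.07465291046733 lip [0.52235524 0.09543615 0.13628729]
```

>>> move_arm:
  motion:
    - [[0.001, 0, -0.004], [0, -0.037, 0], -1]
    - [[0.001, 0, -0.005], [0, -0.037, 0], -1]
    - [[0.001, 0, -0.005], [0, -0.037, 0], -1]
    - [[0, 0, 0], [0, 0, 0], -1]
    - [[0.001, 0, -0.005], [0, -0.037, 0], -1]
    - [[0.001, 0, -0.005], [0, -0.037, 0], -1]
    - [[0, 0, 0], [0, 0, 0], -1]
    - [[0.001, 0, -0.005], [0, -0.037, 0], -1]
    - [[0, 0, 0], [0, 0, 0], -1]
    - [[0.001, 0, -0.005], [0, -0.037, 0], -1]
    - [[0, 0, 0], [0, 0, 0], -1]
    - [[0, 0, 0], [0, 0, 0], -1]

```text
clock: 10.05
position: [0.5322, 0.084, 0.2638]
ee_rot: [0.343, 0.735, -0.248, 0.53]
ft_force: [0.1, -0.7, -0.9]
grip_width: 0.1
grasp_force: 97.9
```

>>> move_arm:
  motion:
    - [[0.001, 0, -0.005], [0, -0.037, 0], -1]
    - [[0.001, 0, -0.005], [0, -0.037, 0], -1]
    - [[0.001, 0, -0.005], [0, -0.037, 0], -1]
    - [[0.001, 0, -0.005], [0, -0.037, 0], -1]
    - [[0.001, 0, -0.005], [0, -0.037, 0], -1]
    - [[0, 0, 0], [0, 0, 0], -1]
    - [[0, 0, 0], [0, 0, 0], -1]
    - [[0, 0, 0], [0, 0, 0], -1]
    - [[0, 0, 0], [0, 0, 0], -1]
    - [[0, 0, 0], [0, 0, 0], -1]

```text
clock: 11.05
position: [0.5201, 0.0982, 0.2654]
ee_rot: [0.325, 0.694, -0.272, 0.582]
ft_force: [-0.3, -0.7, -1.1]
grip_width: 0.104
grasp_force: 97.9
```

```bash
python3 st.py; python3 - <<'E'
from h import *
c=snap("side","s4.png"); w=snap("wrist","w4.png")
im=np.hstack([cv2.resize(c["pixels"][110:230,220:380],(480,360)),cv2.resize(w["pixels"],(320,360))])[:,:,::-1]
cv2.imwrite("pics/m4.png",cv2.convertScaleAbs(im,alpha=1.6))
E
```

```text
11.05 [0.5201 0.0982 0.2654] [-1.    0.31  0.03  2.09  1.25  1.61 -0.86] 97.93752908706665 [-0.25100276 -0.66453019 -1.05862681]
tip 79.94991963328066 lip [0.52216799 0.09576317 0.13686886]
```

View pics/m4.png

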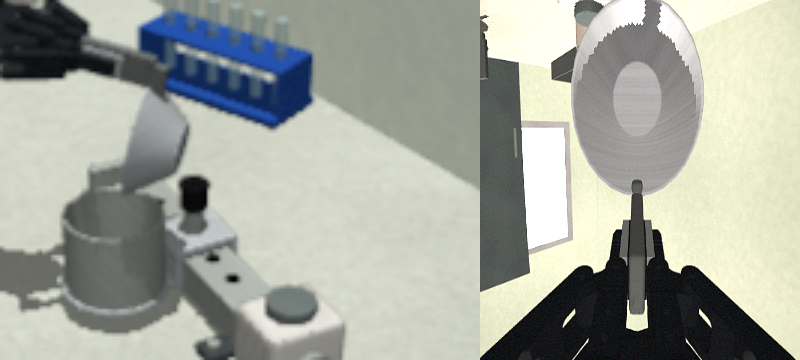

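The cup is empty (wrist view, bare floor at (637,98)) and no balls are visible outside the jar. The wrist force dropped by about six balls' weight. Now I'll untip and take the cup back.

```bash
python3 - <<'E'
from h import *
u=np.array([.643,-.766,0]); lip0=np.array([.522,.0955,.137])
def tcp(lip,th):
    t=np.deg2rad(th); return lip+u*(.126*np.cos(t)-.0256*np.sin(t))+np.array([0,0,.126*np.sin(t)+.0256*np.cos(t)])
wp=[]
for k in range(1,17):
    t=k/16; s=.5*t+.5*t*t*(3-2*t); wp.append((tcp(lip0+[0,0,.105*s],80*(1-s)),down(40,-80*(1-s))))
a=wp[-1][0]; b=np.array([.4637,-.3708,a[2]])
for k in range(1,15):
    t=k/14;s=t*t*(3-2*t);wp.append((a+(b-a)*s,down(40+13.3*s)))
d=a[2]-.0665
for f in (.1,.3,.5,.7,.85,1): wp.append((b-[0,0,d*f],down(53.3)))
plan(wp,-1)
E
```

```text
max step 0.04165708223099645 deg 6.255000000000001
[[[-0.007, -0.0, 0.008], [-0.002, 0.064, -0.001], -1], [[-0.008, -0.0, 0.009], [-0.0, 0.084, -0.0], -1], [[-0.01, -0.0, 0.011], [-0.0, 0.1, -0.0], -1], [[-0.011, -0.0, 0.012], [-0.0, 0.112, -0.0], -1], [[-0.011, -0.0, 0.012], [-0.0, 0.123, -0.0], -1], [[-0.011, -0.0, 0.012], [-0.0, 0.13, -0.0], -1], [[-0.011, -0.0, 0.012], [-0.0, 0.136, -0.0], -1], [[-0.011, -0.0, 0.011], [-0.0, 0.139, -0.0], -1], [[-0.01, -0.0, 0.01], [-0.0, 0.138, -0.0], -1], [[-0.008, -0.0, 0.009], [-0.0, 0.136, -0.0], -1], [[-0.008, -0.0, 0.008], [-0.0, 0.131, -0.0], -1], [[-0.006, -0.0, 0.008], [-0.0, 0.123, -0.0], -1]]
[[[-0.004, -0.0, 0.006], [-0.0, 0.112, -0.0], -1], [[-0.004, -0.0, 0.006], [-0.0, 0.099, -0.0], -1], [[-0.003, -0.0, 0.004], [-0.0, 0.084, -0.0], -1], [[-0.002, -0.0, 0.004], [0.0, 0.066, -0.0], -1], [[-0.003, -0.007, -0.0], [0.0, -0.0, -0.005], -1], [[-0.011, -0.019, -0.0], [0.0, -0.0, -0.012], -1], [[-0.016, -0.029, -0.0], [0.0, -0.0, -0.018], -1], [[-0.019, -0.037, -0.0], [0.0, -0.0, -0.024], -1], [[-0.022, -0.044, -0.0], [0.0, -0.0, -0.028], -1], [[-0.024, -0.049, -0.0], [0.0, -0.0, -0.03], -1], [[-0.022, -0.051, -0.0], [0.0, -0.0, -0.031], -1], [[-0.022, -0.051, -0.0], [0.0, -0.0, -0.032], -1]]
[[[-0.02, -0.051, -0.0], [0.0, -0.0, -0.03], -1], [[-0.016, -0.046, -0.0], [0.0, -0.0, -0.027], -1], [[-0.014, -0.04, -0.0], [0.0, -0.0, -0.024], -1], [[-0.01, -0.031, -0.0], [0.0, -0.0, -0.019], -1], [[-0.006, -0.021, -0.0], [0.0, -0.0, -0.012], -1], [[-0.002, -0.007, -0.0], [0.0, -0.0, -0.004], -1], [[-0.0, -0.0, 0.027], [0.0, -0.0, -0.0], -1], [[-0.0, -0.0, 0.053], [0.0, -0.0, -0.0], -1], [[-0.0, -0.0, 0.054], [0.0, -0.0, -0.0], -1], [[-0.0, -0.0, 0.053], [0.0, -0.0, -0.0], -1], [[-0.0, -0.0, 0.041], [0.0, -0.0, -0.0], -1], [[-0.0, -0.0, 0.04], [0.0, -0.0, -0.0], -1]]
```

>>> move_arm:
  motion:
    - [[-0.007, 0, 0.008], [-0.002, 0.064, 0], -1]
    - [[-0.008, 0, 0.009], [0, 0.084, 0], -1]
    - [[-0.01, 0, 0.011], [0, 0.1, 0], -1]
    - [[-0.011, 0, 0.012], [0, 0.112, 0], -1]
    - [[-0.011, 0, 0.012], [0, 0.123, 0], -1]
    - [[-0.011, 0, 0.012], [0, 0.13, 0], -1]
    - [[-0.011, 0, 0.012], [0, 0.136, 0], -1]
    - [[-0.011, 0, 0.011], [0, 0.139, 0], -1]
    - [[-0.01, 0, 0.01], [0, 0.138, 0], -1]
    - [[-0.008, 0, 0.009], [0, 0.136, 0], -1]
    - [[-0.008, 0, 0.008], [0, 0.131, 0], -1]
    - [[-0.006, 0, 0.008], [0, 0.123, 0], -1]

```text
clock: 12.35
position: [0.5959, 0.0077, 0.2811]
ee_rot: [0.419, 0.897, -0.058, 0.127]
ft_force: [-0.3, 0.6, -2.6]
grip_width: 0.106
grasp_force: 97.6
```

>>> move_arm:
  motion:
    - [[-0.004, 0, 0.006], [0, 0.112, 0], -1]
    - [[-0.004, 0, 0.006], [0, 0.099, 0], -1]
    - [[-0.003, 0, 0.004], [0, 0.084, 0], -1]
    - [[-0.002, 0, 0.004], [0, 0.066, 0], -1]
    - [[-0.003, -0.007, 0], [0, 0, -0.005], -1]
    - [[-0.011, -0.019, 0], [0, 0, -0.012], -1]
    - [[-0.016, -0.029, 0], [0, 0, -0.018], -1]
    - [[-0.019, -0.037, 0], [0, 0, -0.024], -1]
    - [[-0.022, -0.044, 0], [0, 0, -0.028], -1]
    - [[-0.024, -0.049, 0], [0, 0, -0.03], -1]
    - [[-0.022, -0.051, 0], [0, 0, -0.031], -1]
    - [[-0.022, -0.051, 0], [0, 0, -0.032], -1]

```text
clock: 13.55
position: [0.5174, -0.226, 0.2675]
ee_rot: [0.357, 0.934, -0.0, 0.001]
ft_force: [1.1, 0.2, -2.0]
grip_width: 0.103
grasp_force: 97.8
```

>>> move_arm:
  motion:
    - [[-0.02, -0.051, 0], [0, 0, -0.03], -1]
    - [[-0.016, -0.046, 0], [0, 0, -0.027], -1]
    - [[-0.014, -0.04, 0], [0, 0, -0.024], -1]
    - [[-0.01, -0.031, 0], [0, 0, -0.019], -1]
    - [[-0.006, -0.021, 0], [0, 0, -0.012], -1]
    - [[-0.002, -0.007, 0], [0, 0, -0.004], -1]
    - [[0, 0, 0], [0, 0, 0], -1]

```text
clock: 14.25
position: [0.4632, -0.3705, 0.2672]
ee_rot: [0.315, 0.949, -0.0, 0.0]
ft_force: [-0.6, 0.8, -1.3]
grip_width: 0.105
grasp_force: 97.6
```

```bash
python3 - <<'E'
from h import *
o,p,r=obs(); print(o["clock"],p,r.as_matrix().round(3),np.round(o["joint_pos"],2),o["grasp_force"],o["ft_force"])
c=snap("side","s5.png");t=snap("top","t5.png")
im=np.hstack([cv2.resize(c["pixels"][190:350,230:430],(400,320)),cv2.resize(t["pixels"][105:205,145:270],(400,320))])[:,:,::-1]
cv2.imwrite("pics/m5.png",cv2.convertScaleAbs(im,alpha=1.6))
b=np.array([.4637,-.3708,p[2]]);d=p[2]-.0665
plan([(b-[0,0,d*f],down(53.3)) for f in (.1,.3,.5,.7,.85,.95,1)],-1)
E
```

```text
14.25 [ 0.46322333 -0.37046563  0.26724197] [[-0.801  0.598  0.   ]
 [ 0.598  0.801 -0.   ]
 [-0.    -0.    -1.   ]] [ 0.1   0.27  0.61  1.52 -0.15  1.4   1.65] 97.62995839118958 [-0.62947078  0.7522933  -1.30631406]
max step 0.0405 deg 0.10062305898749052
[[[-0.001, -0.002, 0.027], [0.001, -0.0, 0.002], -1], [[0.0, -0.0, 0.053], [-0.0, -0.0, -0.0], -1], [[0.0, -0.0, 0.054], [-0.0, -0.0, -0.0], -1], [[0.0, -0.0, 0.053], [-0.0, -0.0, -0.0], -1], [[0.0, -0.0, 0.04], [-0.0, -0.0, -0.0], -1], [[0.0, -0.0, 0.027], [-0.0, -0.0, -0.0], -1], [[0.0, -0.0, 0.014], [-0.0, -0.0, -0.0], -1]]
```

View pics/m5.png

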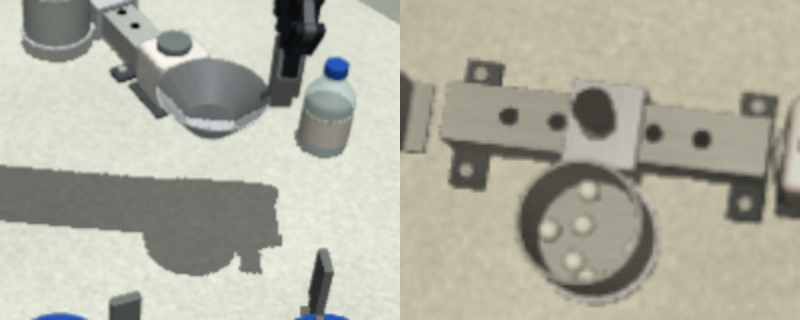

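The top crop shows balls in the jar at (588,190), (549,229), (583,226), (572,261), and partly at (586,275) and (632,245), six in all. The cup is level and empty. I'll set it down.

>>> move_arm:
  motion:
    - [[0, -0.001, 0.027], [0, 0, 0], -1]
    - [[0, 0, 0.053], [0, 0, 0], -1]
    - [[0, 0, 0.053], [0, 0, 0], -1]
    - [[0, 0, 0.053], [0, 0, 0], -1]
    - [[0, 0, 0.04], [0, 0, 0], -1]
    - [[0, 0, 0.02], [0, 0, 0], -1]
    - [[0, 0, 0.01], [0, 0, 0], -1]
    - [[0, 0, 0.005], [0, 0, 0], -1]
    - [[0, 0, 0.004], [0, 0, 0], -1]
    - [[0, 0, 0], [0, 0, 0], -1]

```text
clock: 15.35
position: [0.4638, -0.3712, 0.0692]
ee_rot: [0.315, 0.949, 0.0, 0.001]
ft_force: [0.3, -0.2, -1.0]
grip_width: 0.104
grasp_force: 97.6
```

>>> move_arm:
  motion:
    - [[0, 0, 0.002], [0, 0, 0], -1]
    - [[0, 0, 0.002], [0, 0, 0], -1]
    - [[0, 0, 0.001], [0, 0, 0], -1]
    - [[0, 0, 0], [0, 0, 0], -1]

```text
clock: 15.75
position: [0.4638, -0.3714, 0.0657]
ee_rot: [0.315, 0.949, 0.0, 0.001]
ft_force: [0.4, 0.7, 5.4]
grip_width: 0.105
grasp_force: 99.0
```

>>> move_arm:
  motion:
    - [[0, 0, 0], [0, 0, 0], -0.6]
    - [[0, 0, 0], [0, 0, 0], -0.3]
    - [[0, 0, 0], [0, 0, 0], 0.2]
    - [[0, 0, 0], [0, 0, 0], 1]
    - [[0, 0, 0], [0, 0, 0], 1]
    - [[0, 0, 0], [0, 0, 0], 1]
    - [[0, 0, -0.02], [0, 0, 0], 1]
    - [[0, 0, -0.05], [0, 0, 0], 1]
    - [[0, 0, -0.06], [0, 0, 0], 1]
    - [[0, 0, -0.06], [0, 0, 0], 1]
    - [[0, 0, -0.03], [0, 0, 0], 1]

```text
clock: 16.85
position: [0.4638, -0.3722, 0.2351]
ee_rot: [0.315, 0.949, -0.0, 0.003]
ft_force: [0.9, -0.6, -0.3]
grip_width: 1.004
grasp_force: 0.0
```

```bash
python3 - <<'E'
from h import *
o,p,r=obs(); print(o["clock"],p,o["grip_width"])
a=p; b=np.array([.597,.1004,.231]); wp=[]
for k in range(1,15):
    t=k/14;s=t*t*(3-2*t);wp.append((a+(b-a)*s,down(53.3+(82.4-53.3)*s)))
plan(wp,1)
E
```

```text
16.85 [ 0.46382179 -0.37216447  0.23514942] 1.00373688859948
max step 0.05240884944358157 deg 3.1050000000000004
[[[0.003, 0.009, 0.0], [0.001, 0.007, -0.01], 1], [[0.01, 0.025, 0.0], [0.0, 0.0, -0.027], 1], [[0.013, 0.039, 0.001], [0.0, 0.0, -0.04], 1], [[0.016, 0.05, 0.0], [0.0, 0.0, -0.052], 1], [[0.016, 0.059, 0.001], [0.0, 0.0, -0.06], 1], [[0.015, 0.065, 0.0], [0.0, 0.0, -0.066], 1], [[0.011, 0.069, 0.001], [0.0, 0.0, -0.069], 1], [[0.008, 0.069, 0.0], [0.0, 0.0, -0.069], 1], [[0.004, 0.066, 0.001], [0.0, 0.0, -0.066], 1], [[0.0, 0.062, 0.001], [0.0, 0.0, -0.06], 1], [[-0.002, 0.052, -0.0], [0.0, 0.0, -0.052], 1], [[-0.003, 0.041, 0.0], [0.0, 0.0, -0.041], 1]]
[[[-0.003, 0.026, 0.001], [0.0, 0.0, -0.026], 1], [[-0.002, 0.01, -0.0], [0.0, 0.0, -0.01], 1]]
```

>>> move_arm:
  motion:
    - [[0.003, 0.009, 0], [0.001, 0.007, -0.01], 1]
    - [[0.01, 0.025, 0], [0, 0, -0.027], 1]
    - [[0.013, 0.039, 0.001], [0, 0, -0.04], 1]
    - [[0.016, 0.05, 0], [0, 0, -0.052], 1]
    - [[0.016, 0.059, 0.001], [0, 0, -0.06], 1]
    - [[0.015, 0.064, 0], [0, 0, -0.066], 1]
    - [[0.011, 0.065, 0.001], [0, 0, -0.069], 1]
    - [[0.008, 0.066, 0], [0, 0, -0.069], 1]
    - [[0.004, 0.066, 0.001], [0, 0, -0.066], 1]
    - [[0, 0.063, 0.001], [0, 0, -0.06], 1]
    - [[-0.002, 0.056, 0], [0, 0, -0.052], 1]
    - [[-0.003, 0.043, 0], [0, 0, -0.041], 1]

```text
clock: 18.05
position: [0.587, 0.0787, 0.2265]
ee_rot: [0.078, 0.997, 0.001, -0.003]
ft_force: [0.8, -0.8, 0.6]
grip_width: 0.998
grasp_force: 0.0
```

>>> move_arm:
  motion:
    - [[-0.003, 0.027, 0.001], [0, 0, -0.026], 1]
    - [[-0.002, 0.012, 0], [0, 0, -0.01], 1]
    - [[0, 0, 0], [0, 0, 0], 1]

```text
clock: 18.35
position: [0.5953, 0.1036, 0.2257]
ee_rot: [0.066, 0.998, 0.001, -0.003]
ft_force: [0.0, -0.2, -0.1]
grip_width: 1.003
grasp_force: 0.0
```

```bash
python3 - <<'E'
from h import *
o,p,r=obs(); print(o["clock"],p,r.as_matrix().round(3),np.round(o["joint_pos"],2))
c=snap("wrist","w6.png"); s=snap("side","s6.png"); 
print(proj(c,[[.597,.1004,.116],[.597,.1004,.088],[.51,.112,.106]]).round(1))
y=np.array([.132,.991,0])
print("holes",proj(c,[np.array([.597,.1004,.05])+k*.04*y for k in(-2,-1,1,2)]).round(1))
# flange: dark blob in wrist
g=cv2.cvtColor(c["pixels"],cv2.COLOR_RGB2GRAY)
im=np.hstack([cv2.resize(c["pixels"],(480,360)),cv2.resize(s["pixels"][250:400,260:393],(320,360))])[:,:,::-1]
cv2.imwrite("pics/m6.png",cv2.convertScaleAbs(im,alpha=1.4))
E
```

```text
18.35 [0.59534356 0.10361747 0.22568765] [[-0.991  0.131 -0.005]
 [ 0.131  0.991  0.002]
 [ 0.005  0.002 -1.   ]] [-0.45  0.29  0.25  1.54 -0.08  1.33  1.25]
[[270.5 204. ]
 [270.8 193.8]
 [270.5  83.4]]
holes [[187.  182.6]
 [229.  182.6]
 [313.4 182.8]
 [355.5 182.9]]
```

View pics/m6.png

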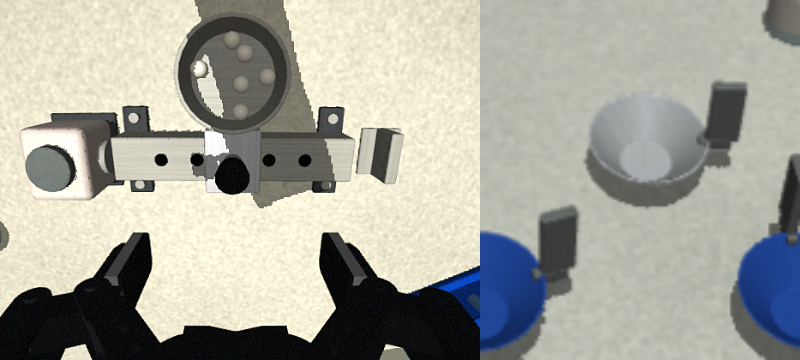

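The wrist view shows six balls in the jar. The knob flange is at (271,203) against a predicted (270.5,204), and its neighbouring holes are on each side. The cup stands upright and empty. Next I'll go down onto the knob and grip it.

>>> move_arm:
  motion:
    - [[-0.004, -0.003, 0.02], [0.003, -0.006, 0], 1]
    - [[0, 0, 0.04], [0, 0, 0], 1]
    - [[0, 0, 0.04], [0, 0, 0], 1]
    - [[0, 0, 0.04], [0, 0, 0], 1]
    - [[0, 0, 0.03], [0, 0, 0], 1]
    - [[0, 0, 0.015], [0, 0, 0], 1]
    - [[0, 0, 0.009], [0, 0, 0], 1]
    - [[0, 0, 0], [0, 0, 0], 1]

```text
clock: 19.25
position: [0.598, 0.1002, 0.0805]
ee_rot: [0.066, 0.998, -0.0, -0.0]
ft_force: [0.1, 0.8, 0.9]
grip_width: 0.999
grasp_force: 0.0
```

>>> move_arm:
  motion:
    - [[0, 0, 0], [0, 0, 0], -1]
    - [[0, 0, 0], [0, 0, 0], -1]
    - [[0, 0, 0], [0, 0, 0], -1]
    - [[0, 0, 0], [0, 0, 0], -1]
    - [[0, 0, 0], [0, 0, 0], -1]
    - [[0, 0, 0], [0, 0, 0], -1]
    - [[0, 0, 0], [0, 0, 0], -1]
  newtons: 70

```text
clock: 19.95
position: [0.5983, 0.1011, 0.0813]
ee_rot: [0.066, 0.998, 0.0, 0.0]
ft_force: [-2.2, -1.6, 4.8]
grip_width: 0.334
grasp_force: 68.4
```

>>> move_arm:
  motion:
    - [[0, 0, -0.006], [0, 0, 0], -1]
    - [[0, 0, -0.006], [0, 0, 0], -1]
    - [[0, 0, -0.006], [0, 0, 0], -1]
    - [[0, 0, -0.005], [0, 0, 0], -1]
    - [[0, 0, 0], [0, 0, 0], -1]

```text
clock: 20.45
position: [0.5981, 0.1011, 0.098]
ee_rot: [0.066, 0.998, 0.0, 0.0]
ft_force: [4.9, 0.4, -8.0]
grip_width: 0.335
grasp_force: 69.4
```

>>> move_arm:
  motion:
    - [[0, -0.003, 0], [0, 0, 0], -1]
    - [[0, -0.006, 0], [0, 0, 0], -1]
    - [[0, -0.008, 0], [0, 0, 0], -1]
    - [[0, -0.008, 0], [0, 0, 0], -1]
    - [[0, -0.008, 0], [0, 0, 0], -1]
    - [[0, -0.008, 0], [0, 0, 0], -1]
    - [[0, -0.006, 0], [0, 0, 0], -1]
    - [[0, -0.004, 0], [0, 0, 0], -1]
    - [[0, -0.002, 0], [0, 0, 0], -1]
    - [[0, 0, 0], [0, 0, 0], -1]

```text
clock: 21.45
position: [0.5926, 0.0613, 0.0976]
ee_rot: [0.066, 0.998, -0.0, -0.0]
ft_force: [4.5, -0.3, -7.4]
grip_width: 0.335
grasp_force: 69.4
```

```bash
python3 - <<'E'
from h import *
o,p,r=obs(); y=np.array([.132,.991]); print(o["clock"],p,o["ft_force"],"moved",(p[:2]-[.5981,.1011])@y,"rel mid",(p[:2]-[.597,.1004])@y)
E
```

```text
21.45 [0.59262708 0.06132695 0.09755409] [ 4.5226459  -0.28402732 -7.35739468] moved -0.04013751912469328 rel mid -0.03929861912469329
```

>>> move_arm:
  motion:
    - [[0, 0, 0.006], [0, 0, 0], -1]
    - [[0, 0, 0.006], [0, 0, 0], -1]
    - [[0, 0, 0.006], [0, 0, 0], -1]
    - [[0, 0, 0.005], [0, 0, 0], -1]
    - [[0, 0, 0], [0, 0, 0], -1]
    - [[0, 0, 0], [0, 0, 0], -1]

```text
clock: 22.05
position: [0.5929, 0.0617, 0.0814]
ee_rot: [0.066, 0.998, 0.0, 0.0]
ft_force: [-1.5, -1.9, 5.1]
grip_width: 0.339
grasp_force: 70.0
```

>>> move_arm:
  motion:
    - [[0, 0, 0.001], [0, 0, 0], -1]
    - [[0, 0, 0], [0, 0, 0], -1]
    - [[0, 0, 0], [0, 0, 0], -1]

```text
clock: 22.35
position: [0.5931, 0.0618, 0.0813]
ee_rot: [0.066, 0.998, 0.0, 0.0]
ft_force: [-4.2, -1.9, 10.0]
grip_width: 0.333
grasp_force: 70.2
```

```bash
python3 - <<'E'
from h import *
o,p,r=obs(); print(o["clock"],p,o["ft_force"],o["grip_width"])
s=snap("side","s7.png"); w=snap("wrist","w7.png"); t=snap("top","t7.png")
im=np.hstack([cv2.resize(s["pixels"][140:260,220:400],(480,320)),cv2.resize(w["pixels"],(320,320))])[:,:,::-1]
cv2.imwrite("pics/m7.png",cv2.convertScaleAbs(im,alpha=1.6))
E
```

```text
22.35 [0.59306317 0.06182746 0.08127574] [-4.21982321 -1.92178905 10.04394569] 0.3325835907322063
```

View pics/m7.png

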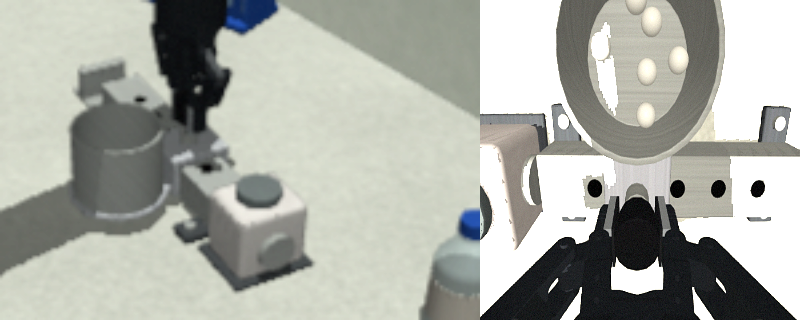

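The wrist view shows one hole left on the drive side at (595,188) and three on the other side, so the section is in the next hole. The tool is at the same height (0.0813) as with the pin down at the start. Pressing further only raised the force, so the pin is on its bottom stop. The six balls are in the jar.

```bash
python3 -c "
from workcell import order
print(order.hand_in())"
```

```text
the job is handed in; nothing more can be done
None
```

The job is handed in: six balls are in the jar, the cup stands upright on the bench, the section is pinned in the next hole toward the drive unit, and the arm still grips the knob with the pin down.

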